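Find the full salt tin by its weight

ROBOT

A 6-joint arm with a two-finger parallel gripper is mounted at the origin on the work surface. World frame = base frame: x ahead of the robot, y to its left, z up, the work surface at z = 0. Lengths are in m, angles in rad, forces in N, time in s.
With the tool pointing down it reaches from about 0.35 to 0.975 m from the base axis. Payload 4.9 kg.
Tool frame: the origin (TCP) lies midway between the tips of the shut fingers; the grasp point (between the pads) lies ctrl.grip_depth behind it (ctrl.grip_depth is the distance from the TCP to the grasp point, in m); y points along the fingers, z is the direction in which the jaws open and shut, and the axes are right-handed (so a half turn about y gives the same grasp; the last joint's range is limited). The gripper opens to 85 mm and grips with 20 to 120 N. Pads are 22 mm wide; open, the fingers measure 114 mm over their backs; the gripper's body (76 mm by 85 mm) begins 54 mm behind the grasp point. The pads swing forward as they close: fully open they stand 13 mm farther back than shut.
Start: joints at [1.026, 0.053, 1.613, -0, 1.476, -0.119], TCP at [0.258, 0.569, 0.231] pointing down, gripper open.
Joint ranges: [-3.01, 3.01], [-1.01, 2.22], [0.06, 2.58], [-1.02, 4.17], [0.09, 2.62], [-3.14, 3.14]. Speed limits (rad/s): [2.57, 2.57, 3.14, 3.14, 3.14, 3.14].

INTERFACE

Orientations are given as a rotation vector (axis times angle).
In Python, from station import ctrl gives the robot as it stands.
- The arm moves only by the tool jog_arm, never from a script. Its argument "moves" is a list of rows, each a list of 6 numbers: the shift along the tool's x, y, z in mm, then the turn, a rotation vector about the tool's x, y, z in rad. In form: [[x, y, z, wx, wy, wz], ...]. A call has 1 to 12 rows; each row shifts and turns the commanded pose from where the row before left it, along the tool's axes as they then stand; what a row does not reach is not made up. A row lasts 1/10 s, in which the tool goes at most 50 mm and 8.59 degrees, less where a joint would pass 70% of its speed; a pose out of reach is approached as far as the arm can. A call is refused whole if a number of a shift passes 50 or a number of a turn 0.15, either way. A call with a gripper value outside its range is refused whole. "grip" is the finger opening in mm, from 0 to 85.4, set as the call begins (left out, the last holds). The fingers move at their own pace and stop on an object; "grip_force" is the grip in N (left out, the last holds). Time passes only in rows, so rows that do not move let the fingers close. It gives the time, the measured TCP pose, the force and the opening at its end, in the units of the state.
- ctrl.get_obs(): the state, without advancing time (a new reading comes with each control period).
- ctrl.get_image(name): name is "scene" or "top"; returns the picture (384x512x3 uint8, red, green, blue); there is no depth.
- ctrl.camera_params(name): a dict with "fx", "fy", "cx", "cy" (pixels), "pose" (4x4, takes a point from camera to world coordinates). Camera axes: x right, y up, looking along -z (the intrinsics and any distortion apply to the point x, -y, -z); pixel columns grow to the right and rows downward; lengths in m; the calibration is good to about 2 mm. A picture is of the moment at which its call begins. camera_params takes no time and is no camera call.
- ctrl.finish_job(): hands the job in, once; it reports no verdict.
The state is a dict: "t": time; "q": joint angles; "dq": joint speeds; "effort": joint torques, N m; "tool_pos": TCP position; "tool_rot": TCP orientation; "contact_force": force on the tool from outside, world axes, zero at the start; "wrist_torque": the same for the moment, N m; "opening": finger opening in m.
Only numpy, scipy, OpenCV 4.12 (cv2) and the standard library are available. Lean on these libraries where they do the work, as an engineer would, in place of code of your own. Each camera call takes 0.05 s, during which the arm holds its last target. There are 200 camera calls.

TASK

Two of the three closed salt tins are part-used and one is full: lift them to feel which is the heaviest. Set the two lighter ones down (no dropping) upright and flat in the two pockets of the cream tray, one in each, the orange spout tab of each towards the tray's blue edge, and finish holding the heaviest one still, upright in the gripper, about 20 cm above the counter - do not put it down again. Do not tip any tin, and leave the other things on the counter where they are.

Things in the scene. Friction and masses are not known exactly. Their poses are not given: they have to be found in the camera images.
- tin_a_mid (a point): one of three look-alike closed salt tins (blue, white band, metal lid), 84 mm long (x), 52 wide (y), 64 tall, flat sides, upright on the counter. This point: its centre, 32 mm up; z up, x towards the end where the orange spout tab, 22 mm wide, juts out 10 mm at lid height. The full one weighs 400 to 440 g, the two part-used ones 120 to 250 g; name and place tell nothing
- tin_b_mid (a point): one of three look-alike closed salt tins (blue, white band, metal lid), 84 mm long (x), 52 wide (y), 64 tall, flat sides, upright on the counter. This point: its centre, 32 mm up; z up, x towards the end where the orange spout tab, 22 mm wide, juts out 10 mm at lid height. The full one weighs 400 to 440 g, the two part-used ones 120 to 250 g; name and place tell nothing
- tin_c_mid (a point): one of three look-alike closed salt tins (blue, white band, metal lid), 84 mm long (x), 52 wide (y), 64 tall, flat sides, upright on the counter. This point: its centre, 32 mm up; z up, x towards the end where the orange spout tab, 22 mm wide, juts out 10 mm at lid height. The full one weighs 400 to 440 g, the two part-used ones 120 to 250 g; name and place tell nothing
- pocket_1 (a point): floor centre of one of two tin pockets of the cream tray (112 by 205 mm, fixed), 3 mm above the counter; the pocket is 104 mm (x) by 72 mm (y) inside, its walls rise 8 mm above this point; x points to the tray's blue edge, y to pocket 1's side. The pocket centres are 125 mm apart, a narrow cutlery compartment between
- pocket_2 (a point): floor centre of one of two tin pockets of the cream tray (112 by 205 mm, fixed), 3 mm above the counter; the pocket is 104 mm (x) by 72 mm (y) inside, its walls rise 8 mm above this point; x points to the tray's blue edge, y to pocket 1's side. The pocket centres are 125 mm apart, a narrow cutlery compartment between
- blue_edge (a point): middle of the tray's blue edge, on its top, 56 mm from the tray's centre and 11 mm above the counter; x points outwards across this edge, y along it, z up
- spoon: a spoon with a wooden handle, 150 mm long, lying on the counter along its x axis; origin under its middle; not to be disturbed
- shaker: a small steel shaker, 42 mm across, 70 mm tall; origin under its centre; not to be disturbed
- tumbler: a yellow plastic tumbler, 64 mm across, 85 mm tall; origin under its centre; not to be disturbed
- bowl: a small white bowl, 100 mm across, 40 mm tall; origin under its centre; not to be disturbed
- sauce: a red sauce bottle, 60 mm across, 120 mm tall; origin under its centre; not to be disturbed
- mug: a white mug, 80 mm across, 90 mm tall, handle towards its +y; origin under its centre; not to be disturbed
There are look-alikes about, which are no part of the job. Leave any purple look-alike of the part that bears tin_b_mid alone.

How it is judged:
On the way, in this order (a step that is already met when the one before it is completed fails the run):
1. one of the lighter tins stands in a tray pocket, tab to the blue edge, let go (((((horizontal distance between tin_a_mid and pocket_1 below 0.016 m and z of tin_a_mid in the frame of pocket_1 below 0.036 m) or (horizontal distance between tin_a_mid and pocket_2 below 0.016 m and z of tin_a_mid in the frame of pocket_2 below 0.036 m)) and angle between tin_a_mid's own z axis and vertical below 0.12 rad and angle between the x axis of tin_a_mid and the x axis of blue_edge, either way round below 0.35 rad and x of blue_edge in the frame of tin_a_mid above 0.015 m and contact force between tin_a and the fingers below 0.1 N) or (((horizontal distance between tin_c_mid and pocket_1 below 0.016 m and z of tin_c_mid in the frame of pocket_1 below 0.036 m) or (horizontal distance between tin_c_mid and pocket_2 below 0.016 m and z of tin_c_mid in the frame of pocket_2 below 0.036 m)) and angle between tin_c_mid's own z axis and vertical below 0.12 rad and angle between the x axis of tin_c_mid and the x axis of blue_edge, either way round below 0.35 rad and x of blue_edge in the frame of tin_c_mid above 0.015 m and contact force between tin_c and the fingers below 0.1 N))), for 0.2 s.
2. both lighter tins stand in the tray pockets, tabs to the blue edge, let go (((horizontal distance between tin_a_mid and pocket_1 below 0.016 m and z of tin_a_mid in the frame of pocket_1 below 0.036 m) or (horizontal distance between tin_a_mid and pocket_2 below 0.016 m and z of tin_a_mid in the frame of pocket_2 below 0.036 m)) and angle between each of tin_a_mid, tin_c_mid's own z axis and vertical below 0.12 rad and angle between the x axis of each of tin_a_mid, tin_c_mid and the x axis of blue_edge, either way round below 0.35 rad and x of blue_edge in the frame of tin_a_mid above 0.015 m and contact force between each of tin_a, tin_c and the fingers below 0.1 N and ((horizontal distance between tin_c_mid and pocket_1 below 0.016 m and z of tin_c_mid in the frame of pocket_1 below 0.036 m) or (horizontal distance between tin_c_mid and pocket_2 below 0.016 m and z of tin_c_mid in the frame of pocket_2 below 0.036 m)) and x of blue_edge in the frame of tin_c_mid above 0.015 m), for 0.2 s.
At the end, for the whole second after the job is handed in: Both lighter tins rest flat in the tray pockets, one each (centre within 16 mm, tab end to the blue edge within 0.35 rad, let go); the heaviest is held still in the fingers, upright within 15 degrees, its centre 160 to 400 mm above the counter, carried by nothing else (all of step 2 and linear speed of each of tin_a, tin_c below 0.03 m/s and horizontal distance between tin_a_mid and tin_c_mid above 0.08 m and height (world z) of tin_b_mid between 0.16 and 0.4 m and angle between tin_b_mid's own z axis and vertical below 0.26 rad and contact force between tin_b and the fingers above 2 N and linear speed of tin_b below 0.05 m/s and distance between tin_b_mid and the grasp point below 0.07 m and contact force between tin_b and spoon below 0.05 N and contact force between tin_b and shaker below 0.05 N and contact force between tin_b and tumbler below 0.05 N and contact force between tin_b and bowl below 0.05 N and contact force between tin_b and sauce below 0.05 N and contact force between tin_b and mug below 0.05 N); the arm keeps its last pose, push and grip.
It fails at once if another thing on the counter is moved by more than 40 mm (distance of any of spoon, shaker, tumbler, bowl, sauce, mug from where it was at the start of the episode above 0.04 m).
It fails at once if a tin is tipped over by more than 40 degrees (angle between any of tin_a_mid, tin_b_mid, tin_c_mid's own z axis and vertical above 0.7 rad).
It fails at once if a tin is dropped (falls faster than 0.7 m/s out of the fingers) ((linear speed of tin_a above 0.7 m/s and contact force between tin_a and the fingers below 0.05 N) or (linear speed of tin_b above 0.7 m/s and contact force between tin_b and the fingers below 0.05 N) or (linear speed of tin_c above 0.7 m/s and contact force between tin_c and the fingers below 0.05 N)).
It also fails if it takes over 72 s, if anything falls off the work surface, if the arm or the gripper's body presses on something with over 40 N, if the wrist force passes 120 N, or if a joint passes its speed limit or range.

## Working session

There is one attempt and no reset: what is moved stays moved. The work goes in short steps, Python scripts to look and compute and a tool call to move; the robot and the scene stay as the last step left them, time stands still between calls to the robot, and variables do not carry over. Pictures are saved under pics/ and viewed, about 8 in all and at most 12, crops included, and the job is handed in when it is done.

Besides the shell and the picture viewer there is one more tool, called in YAML: its name, and indented under it one key for each argument. jog_arm: Moves the arm, as the interface text tells. Its arguments: {"type":"object","properties":{"moves":{"type":"array","items":{"type":"array","items":{"type":"number"}}},"grip":{"type":"number"},"grip_force":{"type":"number"}},"required":["moves"]}

```bash
mkdir -p pics; python3 - <<'E'
from station import ctrl
import cv2
for n in("scene","top"):
    p=ctrl.camera_params(n);print(n,p["fx"],p["fy"],p["cx"],p["cy"],{k:v for k,v in p.items() if k not in("fx","fy","cx","cy")})
    im=ctrl.get_image(n)[:,:,::-1];cv2.imwrite(f"pics/{n}0_raw.png",im)
    cv2.imwrite(f"pics/{n}0.png",cv2.resize(im,(800,600),interpolation=cv2.INTER_CUBIC))
print(ctrl.get_obs(),ctrl.grip_depth)
E
```

```text
scene 373.8115310139042 373.8115310139042 257.90200895188724 188.75962848438087 {'pose': array([[-0.37734348, -0.64228298,  0.66714652,  1.23620192],
       [ 0.92592893, -0.27439137,  0.25954768,  0.21989134],
       [ 0.01635618,  0.71566888,  0.69824818,  0.80847265],
       [ 0.        ,  0.        ,  0.        ,  1.        ]])}
top 362.5835083874986 362.5835083874986 253.0494898607747 192.49162003191964 {'pose': array([[ 0.02626611,  0.98902584, -0.14538903,  0.36932396],
       [-0.99925416,  0.03009459,  0.02419583, -0.02772402],
       [ 0.02830572,  0.14464506,  0.98907866,  1.17896369],
       [ 0.        ,  0.        ,  0.        ,  1.        ]])}
{'t': 0.1, 'q': array([ 1.02600975e+00,  5.33138988e-02,  1.61415340e+00,  2.95119276e-06,
        1.47600223e+00, -1.18998943e-01]), 'dq': array([ 7.13131723e-04, -5.02260788e-04, -2.54197862e-03, -5.32335905e-05,
        1.40403429e-03,  8.53195354e-05]), 'effort': array([ 1.66252144e-04, -3.94901240e+01, -3.71362817e+01, -1.31916095e-04,
        3.95596187e-03,  4.68954241e-06]), 'tool_pos': array([0.25785347, 0.56871218, 0.23017363]), 'tool_rot': array([-1.54665468,  0.33452251, -0.3335513 ]), 'contact_force': array([-0.56196915,  0.15793817, -0.19900105]), 'wrist_torque': array([ 0.00943751, -0.01405577,  0.01294218]), 'opening': 0.08524879385061691} 0.0187
```

View pics/top0.png

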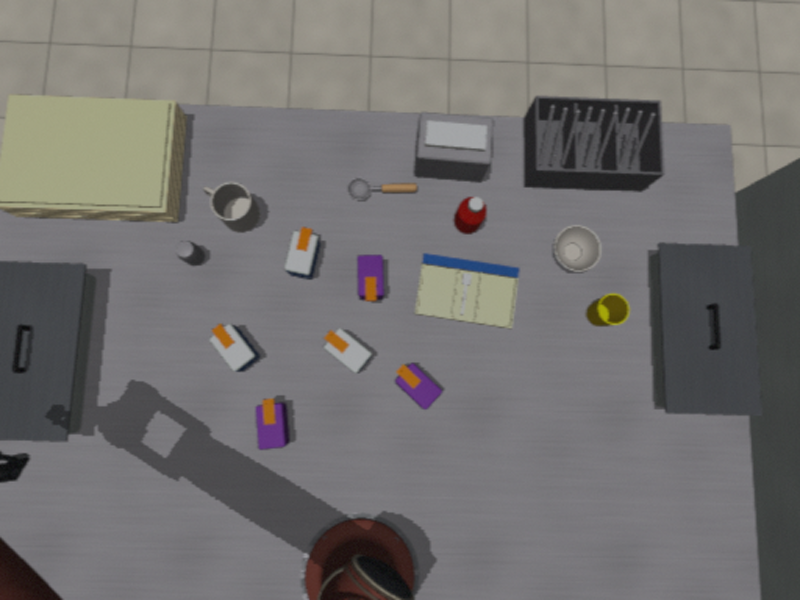

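View pics/scene0.png

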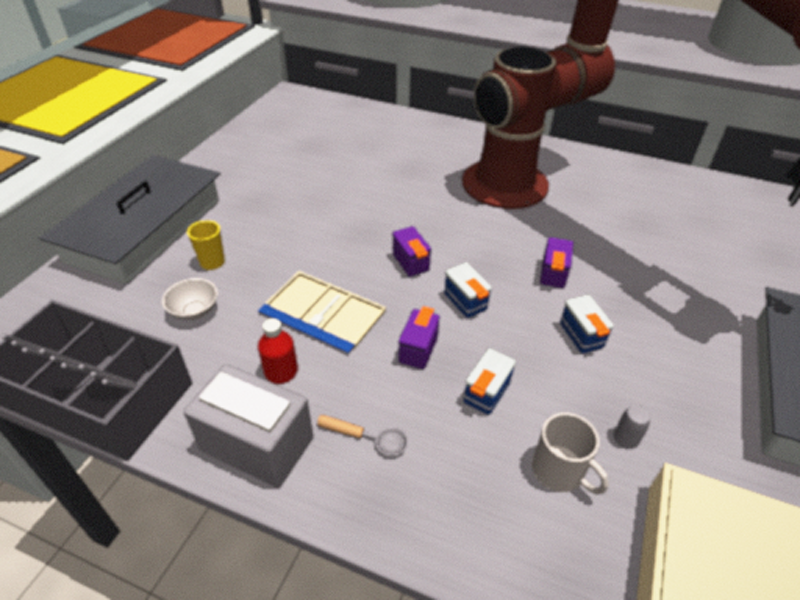

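The blue and white tins are at about (303,253), (234,347) and (349,350) in the top view. Purple look-alikes are at (371,277), (418,385) and (271,425), and these stay untouched. The tray is at (468,293) with its blue edge on the far (+x) side. Next I measure poses and make one confirming crop.

```bash
cat > h.py <<'E'
import numpy as np,cv2
from scipy.spatial.transform import Rotation as R
from station import ctrl
def back(n,uv,z):
    p=ctrl.camera_params(n);P=p["pose"];uv=np.atleast_2d(uv).astype(float)
    d=np.c_[(uv[:,0]-p["cx"])/p["fx"],-(uv[:,1]-p["cy"])/p["fy"],-np.ones(len(uv))]@P[:3,:3].T
    return P[:3,3]+d*((z-P[2,3])/d[:,2])[:,None]
def proj(n,X):
    p=ctrl.camera_params(n);P=p["pose"];c=(np.atleast_2d(X)-P[:3,3])@P[:3,:3]
    return np.c_[p["cx"]+p["fx"]*c[:,0]/-c[:,2],p["cy"]-p["fy"]*c[:,1]/-c[:,2]]
def box(x,y,yaw,lx,ly,z):
    c,s=np.cos(yaw),np.sin(yaw)
    return np.array([[x+c*a*lx/2-s*b*ly/2,y+s*a*lx/2+c*b*ly/2,z] for a,b in((1,1),(1,-1),(-1,-1),(-1,1))])
def tins(im):
    """im rgb top. lid rect at z=.064: white+orange blobs"""
    hsv=cv2.cvtColor(im,cv2.COLOR_RGB2HSV);H,S,V=[hsv[...,i].astype(int) for i in range(3)]
    org=((H>5)&(H<20)&(S>180)&(V>120)); wh=((S<40)&(V>165))
    return org,wh
def plan(pos,yaw,maxmm=40):
    """tool pose -> single total move in current tool axes; yaw=direction of tool z(jaw) mod pi"""
    o=ctrl.get_obs();T=R.from_rotvec(o["tool_rot"]);
    y0=np.arctan2(*T.as_matrix()[[1,0],2])
    d=(yaw-y0+np.pi/2)%np.pi-np.pi/2
    s=T.inv().apply(np.array(pos)-o["tool_pos"])*1000
    print("t",o["t"],"tool",o["tool_pos"].round(4),"yaw",round(y0,3),"tooly",T.as_matrix()[:,1].round(3),"shift mm",s.round(1),"turn about world z",round(d,3),"q6",o["q"][5].round(2))
E
python3 - <<'E'
from h import *
im=cv2.imread("pics/top0_raw.png")[:,:,::-1].copy()
org,wh=tins(im)
for n,(u,v) in dict(P=(303,253),Q=(234,347),S=(349,350)).items():
    u=int(u*.64);v=int(v*.64);m=np.zeros(org.shape,bool);m[v-22:v+23,u-22:u+23]=1
    ow=back("top",np.argwhere(org&m)[:,::-1],.064)[:,:2];ww=back("top",np.argwhere((wh|org)&m)[:,::-1],.064)[:,:2]
    r=cv2.minAreaRect((ww*1000).astype(np.float32));print(n,len(ow),len(ww),r,"orange c",ow.mean(0))
hsv=cv2.cvtColor(im,cv2.COLOR_RGB2HSV)
b=(hsv[...,0]>105)&(hsv[...,0]<125)&(hsv[...,1]>150);b[:,:262]=0;b[200:]=0
w=back("top",np.argwhere(b)[:,::-1],.011)[:,:2];print("blue",len(w),cv2.minAreaRect((w*1000).astype(np.float32)))
# tray corners from view
print(back("top",np.array([(423,255),(519,268),(514,327),(415,314)])*.64,.011).round(4))
c=cv2.resize(im[140:300,120:340],(800,582),interpolation=cv2.INTER_CUBIC);cv2.imwrite("pics/crop1.png",c[:,:,::-1])
plan([.3,.3,.1],0)
E
```

```text
P 69 216 ((633.6487426757812, 136.8038330078125), (39.36041259765625, 85.93843078613281), 77.82633209228516) orange c [0.65569952 0.13300378]
Q 81 253 ((438.2835388183594, 268.5786437988281), (84.73153686523438, 40.381935119628906), 41.36381530761719) orange c [0.45477574 0.28223318]
S 77 255 ((437.0203857421875, 43.40317916870117), (84.3375244140625, 41.371028900146484), 54.88337707519531) orange c [0.45058089 0.06042084]
blue 321 ((622.3764038085938, -211.29515075683594), (197.8864288330078, 18.228290557861328), 82.93521881103516)
[[ 0.6405 -0.112   0.011 ]
 [ 0.619  -0.3159  0.011 ]
 [ 0.4933 -0.3048  0.011 ]
 [ 0.5145 -0.0978  0.011 ]]
t 0.1 tool [0.2579 0.5687 0.2302] yaw 1.145 tooly [-0.001 -0.002 -1.   ] shift mm [ 149.4  130.6 -227.1] turn about world z -1.145 q6 -0.12
```

View pics/crop1.png

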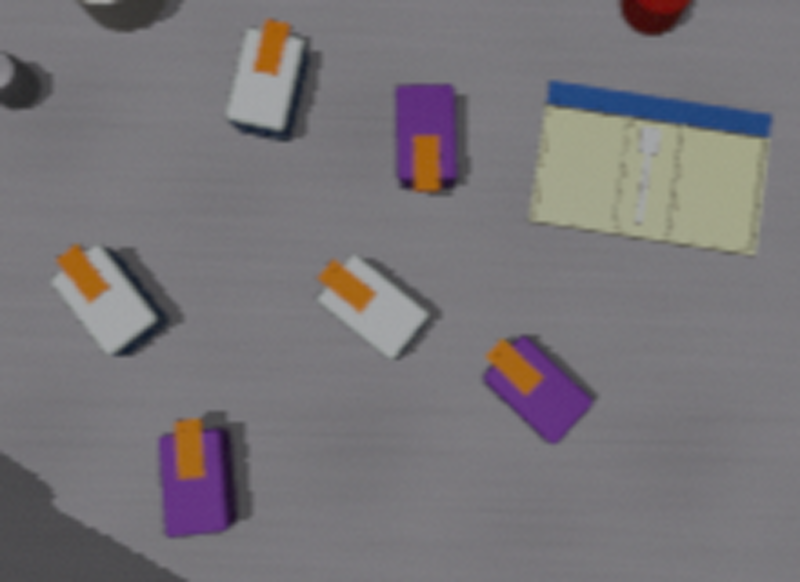

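```bash
cat >> h.py <<'E'
def plan2(pos,yaw):
    o=ctrl.get_obs();T=R.from_rotvec(o["tool_rot"]);M=T.as_matrix();y0=np.arctan2(M[1,2],M[0,2])
    d=(yaw-y0+np.pi/2)%np.pi-np.pi/2
    T2=R.from_rotvec([0,0,d])*T
    print("t",o["t"],"tool",o["tool_pos"].round(4),"tooly",M[:,1].round(3),"\nTURN about tool y",round(-d,3),"then shift",(T2.inv().apply(np.array(pos)-o["tool_pos"])*1000).round(1),"F",o["contact_force"].round(2),"op",o["opening"].round(4),"q",o["q"].round(2))
E
python3 - <<'E'
from h import *
plan2([.433,.264,.15],.722+np.pi/2)
im=cv2.imread("pics/top0_raw.png")[:,:,::-1].copy();hsv=cv2.cvtColor(im,cv2.COLOR_RGB2HSV)
for n,f in(("top","top0_raw"),("scene","scene0_raw")):
    im=cv2.imread(f"pics/{f}.png");h=cv2.cvtColor(im,cv2.COLOR_BGR2HSV)
    cr=(h[...,0]>18)&(h[...,0]<36)&(h[...,1]>35)&(h[...,2]>110)
    b=(h[...,0]>105)&(h[...,0]<125)&(h[...,1]>150)
    k=np.zeros(cr.shape,bool)
    if n=="top":k[160:212,262:335]=1
    else:k[170:225,160:250]=1
    for nm,m in(("cream",cr&k),("blue",b&k),("both",(cr|b)&k)):
        w=back(n,np.argwhere(m)[:,::-1],.011)[:,:2];print(n,nm,len(w),np.round(np.ravel(cv2.minAreaRect((w*1000).astype(np.float32))[0]+cv2.minAreaRect((w*1000).astype(np.float32))[1]),1),cv2.minAreaRect((w*1000).astype(np.float32))[2])
E
```

```text
Traceback (most recent call last):
  File "h.py", line 30, in plan2
    print("t",o["t"],"tool",o["tool_pos"].round(4),"tooly",M[:,1].round(3),"\nTURN about tool y",round(-d,3),"then shift",(T2.inv().apply(np.array(pos)-o["tool_pos"])*1000).round(1),"F",o["contact_force"].round(2),"op",o["opening"].round(4),"q",o["q"].round(2))
                                                                                                                                                                                                                           ^^^^^^^^^^^^^^^^^^
AttributeError: 'float' object has no attribute 'round'
```

```bash
sed -i 's/o\["opening"\].round(4)/round(o["opening"],4)/' h.py
python3 - <<'E'
from h import *
plan2([.433,.264,.15],.722+np.pi/2)
for n,f in(("top","top0_raw"),("scene","scene0_raw")):
    im=cv2.imread(f"pics/{f}.png");h=cv2.cvtColor(im,cv2.COLOR_BGR2HSV)
    cr=(h[...,0]>18)&(h[...,0]<36)&(h[...,1]>35)&(h[...,2]>110)
    b=(h[...,0]>105)&(h[...,0]<125)&(h[...,1]>150)
    k=np.zeros(cr.shape,bool)
    if n=="top":k[160:212,262:335]=1
    else:k[170:225,160:250]=1
    for nm,m in(("cream",cr&k),("blue",b&k),("both",(cr|b)&k)):
        w=back(n,np.argwhere(m)[:,::-1],.011)[:,:2];r=cv2.minAreaRect((w*1000).astype(np.float32));print(n,nm,len(w),np.round(r[0]+r[1],1),r[2])
E
```

```text
t 0.1 tool [0.2579 0.5687 0.2302] tooly [-0.001 -0.002 -1.   ] 
TURN about tool y -1.148 then shift [ -69.9   80.8 -344.3] F [-0.56  0.16 -0.2 ] op 0.0852 q [ 1.03  0.05  1.61  0.    1.48 -0.12]
top cream 1812 [ 556.9 -203.5  201.3  106.4] 82.92875671386719
top blue 321 [ 622.4 -211.3  197.9   18.2] 82.93521881103516
top both 2133 [ 567.7 -204.9  201.3  128.2] 82.93514251708984
scene cream 1658 [ 557.6 -202.4  209.6  108. ] 82.300048828125
scene blue 322 [ 623.9 -211.7  201.6   19.3] 82.71409606933594
scene both 1980 [ 568.9 -204.1  209.5  130.4] 82.71409606933594
```

jog_arm:
  moves:
    - [0,0,0,0,-0.1435,0]
    - [0,0,0,0,-0.1435,0]
    - [0,0,0,0,-0.1435,0]
    - [0,0,0,0,-0.1435,0]
    - [0,0,0,0,-0.1435,0]
    - [0,0,0,0,-0.1435,0]
    - [0,0,0,0,-0.1435,0]
    - [0,0,0,0,-0.1435,0]
  grip: 85

```text
t: 0.9
tool_pos: [0.2579, 0.5689, 0.2306]
tool_rot: [-1.495, -0.569, 0.57]
contact_force: [0.1, -0.1, 0.6]
opening: 0.0853
```

jog_arm:
  moves:
    - [-9,10,-38,0,0,0]
    - [-9,10,-38,0,0,0]
    - [-8,9,-38,0,0,0]
    - [-8,9,-38,0,0,0]
    - [-8,9,-38,0,0,0]
    - [-7,9,-38,0,0,0]
    - [-7,8,-38,0,0,0]
    - [-7,8,-38,0,0,0]
    - [-7,8,-38,0,0,0]
    - [0,0,0,0,0,0]
    - [0,0,0,0,0,0]

```text
t: 2.0
tool_pos: [0.4315, 0.2656, 0.1507]
tool_rot: [-1.496, -0.562, 0.564]
contact_force: [0.7, 0.0, -0.7]
opening: 0.085
```

```bash
python3 - <<'E'
from h import *
plan2([.433,.264,.022],.722+np.pi/2)
E
```

```text
t 2.0 tool [0.4315 0.2656 0.1507] tooly [-0.001 -0.    -1.   ] 
TURN about tool y -0.002 then shift [ 1.000e-01  1.287e+02 -2.300e+00] F [ 0.73  0.03 -0.7 ] op 0.085 q [ 0.4  -0.17  1.96  0.    1.35 -1.89]
```

jog_arm:
  moves:
    - [0,25,-2,0,0,0]
    - [0,25,0,0,0,0]
    - [0,25,0,0,0,0]
    - [0,25,0,0,0,0]
    - [0,15,0,0,0,0]
    - [0,13,0,0,0,0]
    - [0,0,0,0,0,0]
    - [0,0,0,0,0,0]

```text
t: 2.8
tool_pos: [0.4334, 0.2653, 0.0239]
tool_rot: [-1.496, -0.566, 0.565]
contact_force: [0.0, -0.8, 0.9]
opening: 0.0848
```

jog_arm:
  moves:
    - [0,0,0,0,0,0]
    - [0,0,0,0,0,0]
    - [0,0,0,0,0,0]
    - [0,0,0,0,0,0]
    - [0,0,0,0,0,0]
    - [0,0,0,0,0,0]
    - [0,0,0,0,0,0]
    - [0,0,0,0,0,0]
  grip: 40
  grip_force: 50

```text
t: 3.6
tool_pos: [0.4342, 0.2652, 0.0247]
tool_rot: [-1.496, -0.567, 0.563]
contact_force: [0.0, 0.3, 6.4]
opening: 0.0513
```

jog_arm:
  moves:
    - [0,-5,0,0,0,0]
    - [0,-10,0,0,0,0]
    - [0,-20,0,0,0,0]
    - [0,-20,0,0,0,0]
    - [0,-15,0,0,0,0]
    - [0,-10,0,0,0,0]
    - [0,0,0,0,0,0]
    - [0,0,0,0,0,0]
    - [0,0,0,0,0,0]
    - [0,0,0,0,0,0]

```text
t: 4.6
tool_pos: [0.4323, 0.2645, 0.1022]
tool_rot: [-1.496, -0.563, 0.567]
contact_force: [-0.1, 0.5, -1.7]
opening: 0.0516
```

```bash
python3 - <<'E'
from h import *
z=[]
for i in range(4):
    im=ctrl.get_image("scene");z.append(ctrl.get_obs()["contact_force"].round(2))
print(z)
plan2([.566,-.1415,.1],-.124+np.pi/2)
E
```

```text
[array([-0.55,  0.42, -0.78]), array([ 0.64, -0.82, -1.71]), array([ 0.07, -0.2 , -0.69]), array([ 0.22, -0.73, -1.09])]
t 4.8 tool [0.4328 0.2647 0.1029] tooly [-0.001 -0.    -1.   ] 
TURN about tool y 0.846 then shift [ 182.4    2.6 -386.6] F [ 0.22 -0.73 -1.09] op 0.0517 q [ 0.4  -0.11  2.    0.    1.26 -1.89]
```

Tin Q pulls about -1.2 N (around 120 g), so it is a light one. I'll carry it to pocket 1.

jog_arm:
  moves:
    - [0,-5,0,0,0.141,0]
    - [0,-5,0,0,0.141,0]
    - [0,-5,0,0,0.141,0]
    - [0,-5,0,0,0.141,0]
    - [0,-5,0,0,0.141,0]
    - [0,-5,0,0,0.141,0]
    - [10,0,-22,0,0,0]
    - [14,0,-30,0,0,0]
    - [17,0,-36,0,0,0]
    - [17,0,-36,0,0,0]
    - [17,0,-36,0,0,0]
    - [17,0,-36,0,0,0]

```text
t: 6.0
tool_pos: [0.5004, 0.0574, 0.1333]
tool_rot: [-1.569, 0.097, -0.097]
contact_force: [0.9, 0.1, -1.7]
opening: 0.0513
```

jog_arm:
  moves:
    - [17,0,-36,0,0,0]
    - [17,0,-36,0,0,0]
    - [17,0,-36,0,0,0]
    - [17,0,-36,0,0,0]
    - [13,0,-28,0,0,0]
    - [9,0,-19,0,0,0]
    - [0,0,0,0,0,0]
    - [0,0,0,0,0,0]
    - [0,0,0,0,0,0]

```text
t: 6.9
tool_pos: [0.5655, -0.1405, 0.133]
tool_rot: [-1.568, 0.097, -0.096]
contact_force: [-0.1, -0.4, -2.0]
opening: 0.0519
```

```bash
python3 - <<'E'
from h import *
plan2([.566,-.1415,.1],-.124+np.pi/2)
im=ctrl.get_image("scene");o=ctrl.get_obs();x,y,z=o["tool_pos"]
# overlay: predicted lid (z = tcp+.042) and tray pockets
im=np.ascontiguousarray(im[:,:,::-1]);S=4;u0,v0=140,120
big=cv2.resize(im[v0:v0+140,u0:u0+190],None,fx=S,fy=S,interpolation=cv2.INTER_CUBIC)
def dr(X,c):
    p=((proj("scene",X)-[u0,v0]+.5)*S).astype(int);cv2.polylines(big,[p],True,c,1)
dr(box(x,y,-.124,.084,.052,z+.040),(0,255,0));dr(box(x,y,-.124,.084,.052,z-.024),(0,255,255))
for px,py in((.566,-.1415),(.550,-.2655)):dr(box(px,py,-.124,.104,.072,.011),(0,0,255))
cv2.imwrite("pics/hov1.png",big)
E
```

```text
t 6.9 tool [ 0.5655 -0.1405  0.133 ] tooly [-0.001  0.001 -1.   ] 
TURN about tool y 0.001 then shift [ 0.6 33.  -0.9] F [-0.11 -0.39 -2.02] op 0.0519 q [-0.37  0.03  1.8   0.    1.31 -1.82]
```

View pics/hov1.png

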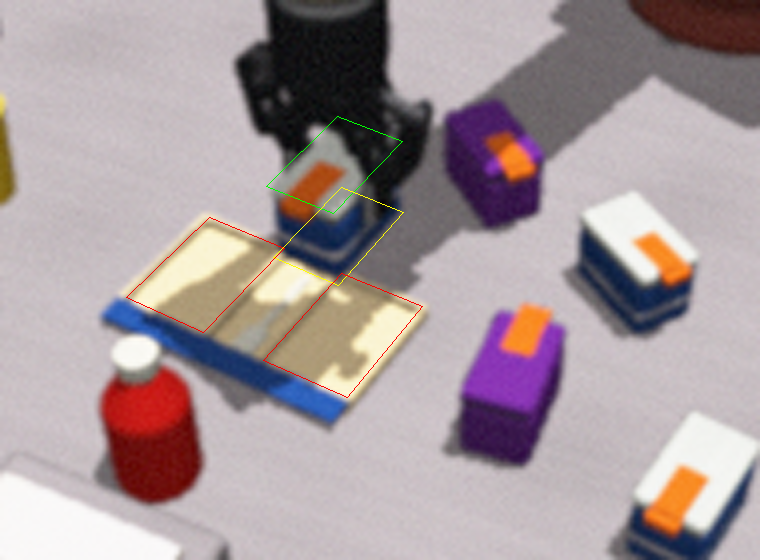

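jog_arm:
  moves:
    - [1,15,-1,0,0,0]
    - [2,25,0,0,0,0]
    - [0,25,0,0,0,0]
    - [0,15,0,0,0,0]
    - [0,10,0,0,0,0]
    - [0,5,0,0,0,0]
    - [0,4,0,0,0,0]
    - [0,3,0,0,0,0]
    - [0,0,0,0,0,0]
    - [0,0,0,0,0,0]
    - [0,0,0,0,0,0]

```text
t: 8.05
tool_pos: [0.5691, -0.1433, 0.032]
tool_rot: [-1.569, 0.096, -0.098]
contact_force: [0.2, -0.7, -0.9]
opening: 0.0514
```

jog_arm:
  moves:
    - [0,2,0,0,0,0]
    - [0,1,0,0,0,0]
    - [0,1,0,0,0,0]
    - [0,1,0,0,0,0]
    - [0,0,0,0,0,0]
    - [0,0,0,0,0,0]

```text
t: 8.65
tool_pos: [0.569, -0.1433, 0.0277]
tool_rot: [-1.569, 0.097, -0.097]
contact_force: [-4.6, 1.6, 6.3]
opening: 0.0518
```

jog_arm:
  moves:
    - [-2,0,0,0,0,0]
    - [-1,0,0,0,0,0]
    - [0,0,0,0,0,0]
    - [0,0,0,0,0,0]

```text
t: 9.05
tool_pos: [0.5672, -0.1432, 0.0277]
tool_rot: [-1.57, 0.095, -0.1]
contact_force: [2.8, 0.1, 5.5]
opening: 0.0516
```

jog_arm:
  moves:
    - [0,0,0,0,0,0]
    - [0,0,0,0,0,0]
    - [0,0,0,0,0,0]
    - [0,0,0,0,0,0]
    - [0,0,0,0,0,0]
    - [0,-5,0,0,0,0]
    - [0,-15,0,0,0,0]
    - [0,-30,0,0,0,0]
    - [0,-40,0,0,0,0]
    - [0,-40,0,0,0,0]
    - [0,0,0,0,0,0]
    - [0,0,0,0,0,0]
  grip: 80

```text
t: 10.25
tool_pos: [0.5669, -0.1432, 0.1594]
tool_rot: [-1.57, 0.094, -0.101]
contact_force: [-0.9, 0.3, -0.3]
opening: 0.0799
```

```bash
python3 - <<'E'
from h import *
# S tin: rect centre minus 7 mm along axis
c=np.array([.437,.0434])-.007*np.array([np.cos(.958),np.sin(.958)]);print(c)
plan2([*c,.155],.958+np.pi/2)
E
```

```text
[0.4329739 0.0376737]
t 10.25 tool [ 0.5669 -0.1432  0.1594] tooly [ 0.005 -0.002 -1.   ] 
TURN about tool y -1.082 then shift [ 70.9   4.5 213.6] F [-0.87  0.3  -0.27] op 0.0799 q [-0.37  0.01  1.78  0.    1.35 -1.82]
```

jog_arm:
  moves:
    - [0,0,0,0,-0.135,0]
    - [0,0,0,0,-0.135,0]
    - [0,0,0,0,-0.135,0]
    - [0,0,0,0,-0.135,0]
    - [0,0,0,0,-0.135,0]
    - [0,0,0,0,-0.135,0]
    - [0,0,0,0,-0.135,0]
    - [0,0,0,0,-0.135,0]
  grip: 85

```text
t: 11.05
tool_pos: [0.5646, -0.1423, 0.1545]
tool_rot: [-1.435, -0.748, 0.752]
contact_force: [-0.1, -0.1, -0.7]
opening: 0.0852
```

jog_arm:
  moves:
    - [12,1,36,0,0,0]
    - [12,1,36,0,0,0]
    - [12,1,36,0,0,0]
    - [12,1,36,0,0,0]
    - [12,1,36,0,0,0]
    - [11,0,34,0,0,0]
    - [0,0,0,0,0,0]
    - [0,0,0,0,0,0]

```text
t: 11.85
tool_pos: [0.4309, 0.0391, 0.1503]
tool_rot: [-1.438, -0.746, 0.748]
contact_force: [0.5, -0.4, 0.1]
opening: 0.0849
```

```bash
python3 - <<'E'
from h import *
plan2([.433,.0377,.024],.958+np.pi/2)
im=np.ascontiguousarray(ctrl.get_image("scene")[:,:,::-1]);S=4;u0,v0=140,130
cv2.imwrite("pics/p1.png",cv2.resize(im[v0:v0+140,u0:u0+190],None,fx=S,fy=S,interpolation=cv2.INTER_CUBIC))
E
```

```text
t 11.85 tool [0.4309 0.0391 0.1503] tooly [-0.001 -0.    -1.   ] 
TURN about tool y -0.0 then shift [  0.2 126.3  -2.6] F [ 0.53 -0.41  0.09] op 0.0849 q [-0.08 -0.37  2.13 -0.    1.39 -2.61]
```

View pics/p1.png

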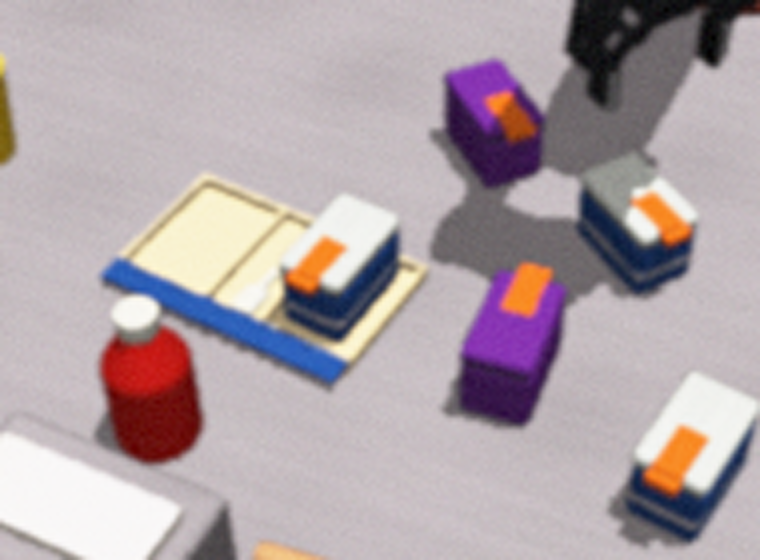

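The first tin stands in pocket 1 at (340,270), tab towards the blue edge and roughly centred. Now tin S.

jog_arm:
  moves:
    - [0,25,-3,0,0,0]
    - [0,25,0,0,0,0]
    - [0,25,0,0,0,0]
    - [0,25,0,0,0,0]
    - [0,15,0,0,0,0]
    - [0,11,0,0,0,0]
    - [0,0,0,0,0,0]
    - [0,0,0,0,0,0]

```text
t: 12.7
tool_pos: [0.4348, 0.0365, 0.0256]
tool_rot: [-1.439, -0.745, 0.745]
contact_force: [0.1, 0.1, 0.6]
opening: 0.085
```

jog_arm:
  moves:
    - [0,0,0,0,0,0]
    - [0,0,0,0,0,0]
    - [0,0,0,0,0,0]
    - [0,0,0,0,0,0]
    - [0,0,0,0,0,0]
    - [0,0,0,0,0,0]
    - [0,0,0,0,0,0]
    - [0,0,0,0,0,0]
  grip: 40
  grip_force: 50

```text
t: 13.5
tool_pos: [0.4355, 0.0369, 0.0266]
tool_rot: [-1.44, -0.748, 0.744]
contact_force: [1.1, -0.2, 5.8]
opening: 0.0515
```

jog_arm:
  moves:
    - [0,-5,0,0,0,0]
    - [0,-10,0,0,0,0]
    - [0,-20,0,0,0,0]
    - [0,-20,0,0,0,0]
    - [0,-20,0,0,0,0]
    - [0,-20,0,0,0,0]
    - [0,-10,0,0,0,0]
    - [0,-5,0,0,0,0]
    - [0,0,0,0,0,0]
    - [0,0,0,0,0,0]
    - [0,0,0,0,0,0]

```text
t: 14.6
tool_pos: [0.4334, 0.037, 0.134]
tool_rot: [-1.438, -0.744, 0.747]
contact_force: [0.2, -0.7, -3.9]
opening: 0.0514
```

```bash
python3 - <<'E'
from h import *
z=[]
for i in range(4):
    im=ctrl.get_image("top");z.append(ctrl.get_obs()["contact_force"][2].round(2))
print(z)
plan2([.552,-.2655,.132],-.124+np.pi/2)
E
```

```text
[np.float64(-3.41), np.float64(-4.64), np.float64(-3.26), np.float64(-4.71)]
t 14.8 tool [0.434  0.037  0.1347] tooly [-0.001  0.    -1.   ] 
TURN about tool y 1.08 then shift [ 154.6    2.4 -285.6] F [-0.18 -0.29 -4.71] op 0.0516 q [-0.09 -0.35  2.14  0.    1.36 -2.61]
```

Tin S pulls about -4.0 N (around 410 g), so it is the full one. I'll set it back in place and fetch tin P.

jog_arm:
  moves:
    - [0,15,0,0,0,0]
    - [0,25,0,0,0,0]
    - [0,25,0,0,0,0]
    - [0,20,0,0,0,0]
    - [0,10,0,0,0,0]
    - [0,5,0,0,0,0]
    - [0,3,0,0,0,0]
    - [0,2,0,0,0,0]
    - [0,2,0,0,0,0]
    - [0,1,0,0,0,0]
    - [0,0,0,0,0,0]
    - [0,0,0,0,0,0]

```text
t: 16.0
tool_pos: [0.4345, 0.0369, 0.0276]
tool_rot: [-1.439, -0.746, 0.745]
contact_force: [-0.7, 0.0, -3.7]
opening: 0.0514
```

jog_arm:
  moves:
    - [0,1,0,0,0,0]
    - [0,0.5,0,0,0,0]
    - [0,0.5,0,0,0,0]
    - [0,0,0,0,0,0]
    - [0,0,0,0,0,0]

```text
t: 16.5
tool_pos: [0.4347, 0.0369, 0.0266]
tool_rot: [-1.439, -0.745, 0.746]
contact_force: [-5.3, -0.3, 7.5]
opening: 0.0515
```

jog_arm:
  moves:
    - [0,0,0,0,0,0]
    - [0,0,0,0,0,0]
    - [0,0,0,0,0,0]
    - [0,0,0,0,0,0]
    - [0,0,0,0,0,0]
    - [0,-5,0,0,0,0]
    - [0,-15,0,0,0,0]
    - [0,-30,0,0,0,0]
    - [0,-40,0,0,0,0]
    - [0,-40,0,0,0,0]
    - [0,0,0,0,0,0]
    - [0,0,0,0,0,0]
  grip: 85

```text
t: 17.7
tool_pos: [0.4351, 0.0369, 0.1569]
tool_rot: [-1.441, -0.748, 0.744]
contact_force: [-0.2, 0.2, -0.5]
opening: 0.0848
```

```bash
python3 - <<'E'
from h import *
a=-.213
c=np.array([.6336,.1368])-.007*np.array([np.cos(a),np.sin(a)]);print(c)
plan2([*c,.155],a+np.pi/2)
E
```

```text
[0.62675819 0.13827975]
t 17.7 tool [0.4351 0.0369 0.1569] tooly [ 0.003 -0.    -1.   ] 
TURN about tool y 1.169 then shift [165.9   1.8 139.6] F [-0.22  0.21 -0.51] op 0.0848 q [-0.09 -0.37  2.12  0.    1.4  -2.61]
```

jog_arm:
  moves:
    - [0,0,0,0,0.146,0]
    - [0,0,0,0,0.146,0]
    - [0,0,0,0,0.146,0]
    - [0,0,0,0,0.146,0]
    - [0,0,0,0,0.146,0]
    - [0,0,0,0,0.146,0]
    - [0,0,0,0,0.146,0]
    - [0,0,0,0,0.147,0]

```text
t: 18.5
tool_pos: [0.4329, 0.0371, 0.1531]
tool_rot: [-1.564, 0.175, -0.169]
contact_force: [-0.4, -0.4, -0.2]
opening: 0.0849
```

jog_arm:
  moves:
    - [28,0,23,0,0,0]
    - [28,0,23,0,0,0]
    - [28,1,23,0,0,0]
    - [28,1,23,0,0,0]
    - [27,0,23,0,0,0]
    - [27,0,24,0,0,0]
    - [0,0,0,0,0,0]
    - [0,0,0,0,0,0]
    - [0,0,0,0,0,0]

```text
t: 19.4
tool_pos: [0.6244, 0.1373, 0.1519]
tool_rot: [-1.565, 0.169, -0.165]
contact_force: [-0.2, -0.8, 1.0]
opening: 0.0852
```

```bash
python3 - <<'E'
from h import *
plan2([.6268,.1383,.024],-.213+np.pi/2)
E
```

```text
t 19.4 tool [0.6244 0.1373 0.1519] tooly [-0.003 -0.    -1.   ] 
TURN about tool y -0.0 then shift [  2.5 127.9   1.6] F [-0.18 -0.85  1.02] op 0.0852 q [ 0.1   0.15  1.65 -0.    1.35 -1.26]
```

jog_arm:
  moves:
    - [2,25,1,0,0,0]
    - [0,25,0,0,0,0]
    - [0,25,0,0,0,0]
    - [0,25,0,0,0,0]
    - [0,15,0,0,0,0]
    - [0,12,0,0,0,0]
    - [0,0,0,0,0,0]
    - [0,0,0,0,0,0]

```text
t: 20.2
tool_pos: [0.6285, 0.1383, 0.0272]
tool_rot: [-1.564, 0.166, -0.168]
contact_force: [-0.0, 0.0, -0.4]
opening: 0.0852
```

jog_arm:
  moves:
    - [0,0,0,0,0,0]
    - [0,0,0,0,0,0]
    - [0,0,0,0,0,0]
    - [0,0,0,0,0,0]
    - [0,0,0,0,0,0]
    - [0,0,0,0,0,0]
    - [0,0,0,0,0,0]
    - [0,0,0,0,0,0]
  grip: 40
  grip_force: 50

```text
t: 21.0
tool_pos: [0.6292, 0.1385, 0.0279]
tool_rot: [-1.564, 0.165, -0.169]
contact_force: [0.9, -0.1, 5.8]
opening: 0.0512
```

jog_arm:
  moves:
    - [0,-5,0,0,0,0]
    - [0,-10,0,0,0,0]
    - [0,-20,0,0,0,0]
    - [0,-20,0,0,0,0]
    - [0,-20,0,0,0,0]
    - [0,-20,0,0,0,0]
    - [0,-10,0,0,0,0]
    - [0,-5,0,0,0,0]
    - [0,0,0,0,0,0]
    - [0,0,0,0,0,0]
    - [0,0,0,0,0,0]

```text
t: 22.1
tool_pos: [0.6272, 0.1382, 0.1347]
tool_rot: [-1.565, 0.169, -0.165]
contact_force: [1.0, -0.5, -1.3]
opening: 0.0515
```

```bash
python3 - <<'E'
from h import *
z=[]
for i in range(4):
    im=ctrl.get_image("top");z.append(ctrl.get_obs()["contact_force"][2].round(2))
print(z)
plan2([.552,-.2655,.15],-.124+np.pi/2)
E
```

```text
[np.float64(-1.61), np.float64(-2.06), np.float64(-1.18), np.float64(-2.03)]
t 22.3 tool [0.6277 0.1383 0.1356] tooly [-0.001 -0.    -1.   ] 
TURN about tool y -0.089 then shift [ -25.2  -14.3 -410. ] F [ 0.38  0.11 -2.03] op 0.0516 q [ 0.1   0.17  1.65 -0.    1.32 -1.26]
```

Tin P pulls about -1.7 N (around 175 g), so it is the second light one. It goes to pocket 2.

jog_arm:
  moves:
    - [0,-7,0,0,-0.045,0]
    - [0,-7,0,0,-0.044,0]
    - [-1,0,-16,0,0,0]
    - [-2,0,-28,0,0,0]
    - [-2,0,-34,0,0,0]
    - [-2,0,-36,0,0,0]
    - [-2,0,-36,0,0,0]
    - [-2,0,-36,0,0,0]
    - [-2,0,-36,0,0,0]
    - [-2,0,-36,0,0,0]
    - [-2,0,-36,0,0,0]
    - [-2,0,-36,0,0,0]

```text
t: 23.5
tool_pos: [0.5672, -0.1889, 0.1499]
tool_rot: [-1.569, 0.099, -0.098]
contact_force: [0.9, -0.0, -0.8]
opening: 0.0514
```

jog_arm:
  moves:
    - [-2,0,-36,0,0,0]
    - [-2,0,-26,0,0,0]
    - [-2,0,-18,0,0,0]
    - [0,0,0,0,0,0]
    - [0,0,0,0,0,0]
    - [0,0,0,0,0,0]

```text
t: 24.1
tool_pos: [0.5527, -0.2644, 0.1501]
tool_rot: [-1.568, 0.097, -0.096]
contact_force: [0.4, -0.1, -2.2]
opening: 0.0515
```

```bash
python3 - <<'E'
from h import *
plan2([.552,-.2655,.0315],-.124+np.pi/2)
im=ctrl.get_image("scene");o=ctrl.get_obs();x,y,z=o["tool_pos"]
im=np.ascontiguousarray(im[:,:,::-1]);S=4;u0,v0=130,110
big=cv2.resize(im[v0:v0+140,u0:u0+190],None,fx=S,fy=S,interpolation=cv2.INTER_CUBIC)
def dr(X,c):
    p=((proj("scene",X)-[u0,v0]+.5)*S).astype(int);cv2.polylines(big,[p],True,c,1)
dr(box(x,y,-.124,.084,.052,z-.028),(0,255,255));dr(box(.567,-.1432,-.124,.084,.052,.067),(0,255,0))
for px,py in((.566,-.1415),(.550,-.2655)):dr(box(px,py,-.124,.104,.072,.011),(0,0,255))
cv2.imwrite("pics/hov2.png",big)
E
```

```text
t 24.1 tool [ 0.5527 -0.2644  0.1501] tooly [-0.     0.001 -1.   ] 
TURN about tool y 0.001 then shift [ -0.5 118.6  -1.2] F [ 0.37 -0.11 -2.19] op 0.0515 q [-0.57  0.09  1.72  0.    1.34 -2.02]
```

View pics/hov2.png

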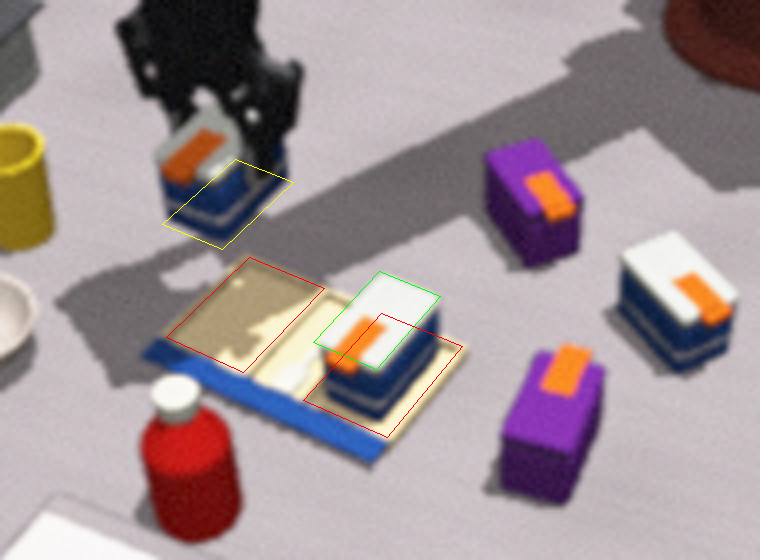

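Overlays agree to a few mm for both the placed tin and the tray pockets. The held tin hovers over pocket 2 at (220,200), tab towards blue.

jog_arm:
  moves:
    - [0,15,-1,0,0,0]
    - [0,25,0,0,0,0]
    - [0,25,0,0,0,0]
    - [0,20,0,0,0,0]
    - [0,13,0,0,0,0]
    - [0,8,0,0,0,0]
    - [0,4,0,0,0,0]
    - [0,3,0,0,0,0]
    - [0,1,0,0,0,0]
    - [0,0,0,0,0,0]
    - [0,0,0,0,0,0]

```text
t: 25.25
tool_pos: [0.5529, -0.2668, 0.0371]
tool_rot: [-1.569, 0.096, -0.098]
contact_force: [0.4, -0.6, -2.5]
opening: 0.0518
```

jog_arm:
  moves:
    - [0,1,0,0,0,0]
    - [0,1,0,0,0,0]
    - [0,1,0,0,0,0]
    - [0,1,0,0,0,0]
    - [0,0,0,0,0,0]
    - [0,0,0,0,0,0]

```text
t: 25.85
tool_pos: [0.5524, -0.2664, 0.0322]
tool_rot: [-1.569, 0.097, -0.097]
contact_force: [0.1, 0.2, -1.3]
opening: 0.0515
```

jog_arm:
  moves:
    - [0,1,0,0,0,0]
    - [0,0.5,0,0,0,0]
    - [0,0.5,0,0,0,0]
    - [0,0,0,0,0,0]
    - [0,0,0,0,0,0]

```text
t: 26.35
tool_pos: [0.5527, -0.2666, 0.0309]
tool_rot: [-1.569, 0.097, -0.097]
contact_force: [-2.7, 0.1, 3.9]
opening: 0.0515
```

Contact at the expected floor height. I'll release, retreat and look.

jog_arm:
  moves:
    - [0,0,0,0,0,0]
    - [0,0,0,0,0,0]
    - [0,0,0,0,0,0]
    - [0,0,0,0,0,0]
    - [0,0,0,0,0,0]
    - [0,-5,0,0,0,0]
    - [0,-15,0,0,0,0]
    - [0,-30,0,0,0,0]
    - [0,-40,0,0,0,0]
    - [0,-40,0,0,0,0]
    - [0,0,0,0,0,0]
    - [0,0,0,0,0,0]
  grip: 82

```text
t: 27.55
tool_pos: [0.5536, -0.2671, 0.1635]
tool_rot: [-1.571, 0.094, -0.101]
contact_force: [-0.5, -1.0, -0.9]
opening: 0.0821
```

```bash
python3 - <<'E'
from h import *
plan2([.4347,.0369,.155],.958+np.pi/2)
E
```

```text
t 27.55 tool [ 0.5536 -0.2671  0.1635] tooly [ 0.004 -0.003 -1.   ] 
TURN about tool y -1.082 then shift [180.3   8.7 272.2] F [-0.53 -1.04 -0.92] op 0.0821 q [-0.57  0.08  1.7   0.    1.36 -2.02]
```

jog_arm:
  moves:
    - [0,0,0,0,-0.135,0]
    - [0,0,0,0,-0.135,0]
    - [0,0,0,0,-0.135,0]
    - [0,0,0,0,-0.135,0]
    - [0,0,0,0,-0.135,0]
    - [0,0,0,0,-0.135,0]
    - [0,0,0,0,-0.135,0]
    - [0,0,0,0,-0.137,0]
  grip: 85

```text
t: 28.35
tool_pos: [0.5514, -0.2658, 0.1584]
tool_rot: [-1.434, -0.75, 0.753]
contact_force: [-0.7, -0.5, -0.5]
opening: 0.0847
```

jog_arm:
  moves:
    - [22,1,34,0,0,0]
    - [22,1,34,0,0,0]
    - [23,0,34,0,0,0]
    - [23,0,34,0,0,0]
    - [23,0,34,0,0,0]
    - [23,0,34,0,0,0]
    - [22,0,34,0,0,0]
    - [22,0,34,0,0,0]
    - [0,0,0,0,0,0]
    - [0,0,0,0,0,0]
    - [0,0,0,0,0,0]

```text
t: 29.45
tool_pos: [0.4333, 0.0367, 0.1577]
tool_rot: [-1.438, -0.746, 0.748]
contact_force: [0.2, -0.6, -0.4]
opening: 0.0849
```

```bash
python3 - <<'E'
from h import *
plan2([.4347,.0369,.0255],.958+np.pi/2)
im=ctrl.get_image("scene")
im=np.ascontiguousarray(im[:,:,::-1]);S=4;u0,v0=130,110
big=cv2.resize(im[v0:v0+140,u0:u0+190],None,fx=S,fy=S,interpolation=cv2.INTER_CUBIC)
def dr(X,c):
    p=((proj("scene",X)-[u0,v0]+.5)*S).astype(int);cv2.polylines(big,[p],True,c,1)
dr(box(.550,-.2655,-.124,.084,.052,.067),(0,255,0));dr(box(.566,-.1415,-.124,.084,.052,.067),(0,255,0))
cv2.imwrite("pics/p2.png",big)
E
```

```text
t 29.45 tool [0.4333 0.0367 0.1577] tooly [-0.001 -0.    -1.   ] 
TURN about tool y -0.0 then shift [  1.1 132.2  -1.2] F [ 0.22 -0.63 -0.35] op 0.0849 q [-0.09 -0.37  2.12 -0.    1.4  -2.62]
```

View pics/p2.png

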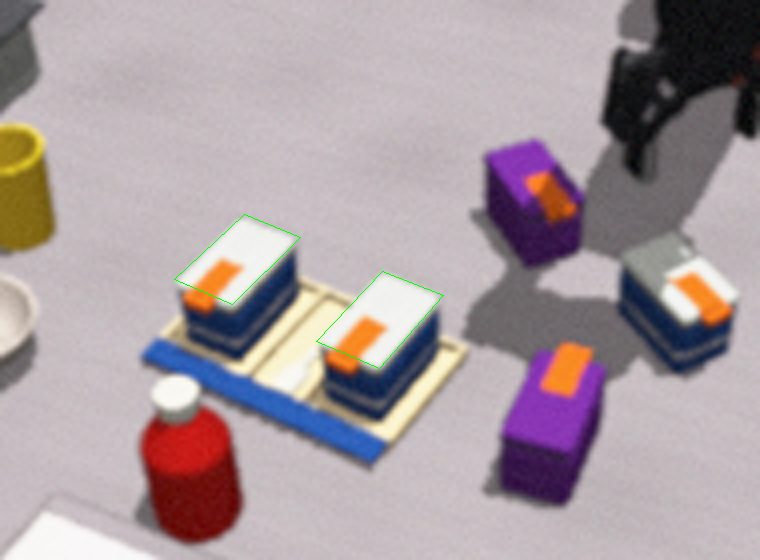

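Both light tins sit flat in their pockets, within a few mm of the green predicted lids at (240,260) and (380,320), tabs to blue. Now the full one.

jog_arm:
  moves:
    - [1,25,-1,0,0,0]
    - [0,25,0,0,0,0]
    - [0,25,0,0,0,0]
    - [0,25,0,0,0,0]
    - [0,17,0,0,0,0]
    - [0,13,0,0,0,0]
    - [0,0,0,0,0,0]
    - [0,0,0,0,0,0]

```text
t: 30.3
tool_pos: [0.4353, 0.037, 0.0286]
tool_rot: [-1.439, -0.747, 0.746]
contact_force: [-0.2, -0.3, 0.2]
opening: 0.0849
```

jog_arm:
  moves:
    - [0,0,0,0,0,0]
    - [0,0,0,0,0,0]
    - [0,0,0,0,0,0]
    - [0,0,0,0,0,0]
    - [0,0,0,0,0,0]
    - [0,0,0,0,0,0]
    - [0,0,0,0,0,0]
    - [0,0,0,0,0,0]
  grip: 40
  grip_force: 60

```text
t: 31.1
tool_pos: [0.4361, 0.0374, 0.0297]
tool_rot: [-1.44, -0.749, 0.746]
contact_force: [-0.5, 0.6, 4.9]
opening: 0.0515
```

jog_arm:
  moves:
    - [0,-5,0,0,0,0]
    - [0,-10,0,0,0,0]
    - [0,-20,0,0,0,0]
    - [0,-25,0,0,0,0]
    - [0,-25,0,0,0,0]
    - [0,-25,0,0,0,0]
    - [0,-25,0,0,0,0]
    - [0,-20,0,0,0,0]
    - [0,-15,0,0,0,0]
    - [0,-5,0,0,0,0]
    - [0,0,0,0,0,0]
    - [0,0,0,0,0,0]

```text
t: 32.3
tool_pos: [0.4341, 0.0375, 0.2019]
tool_rot: [-1.437, -0.745, 0.749]
contact_force: [-0.1, 0.1, -5.0]
opening: 0.0515
```

jog_arm:
  moves:
    - [0,0,0,0,0,0]
    - [0,0,0,0,0,0]
    - [0,0,0,0,0,0]
    - [0,0,0,0,0,0]
    - [0,0,0,0,0,0]

```text
t: 32.8
tool_pos: [0.4348, 0.0375, 0.2032]
tool_rot: [-1.438, -0.747, 0.747]
contact_force: [-0.6, 0.5, -4.1]
opening: 0.0514
```

```bash
python3 - <<'E'
from h import *
im=ctrl.get_image("scene");o=ctrl.get_obs();print(o["t"],o["tool_pos"],o["contact_force"].round(2),o["opening"],abs(o["dq"]).max())
cv2.imwrite("pics/end.png",cv2.resize(im[:,:,::-1],(800,600),interpolation=cv2.INTER_CUBIC))
E
```

```text
32.85 [0.43483609 0.03745181 0.20326651] [ 0.67 -0.61 -3.27] 0.050850261511311314 0.0029477159980649172
```

View pics/end.png

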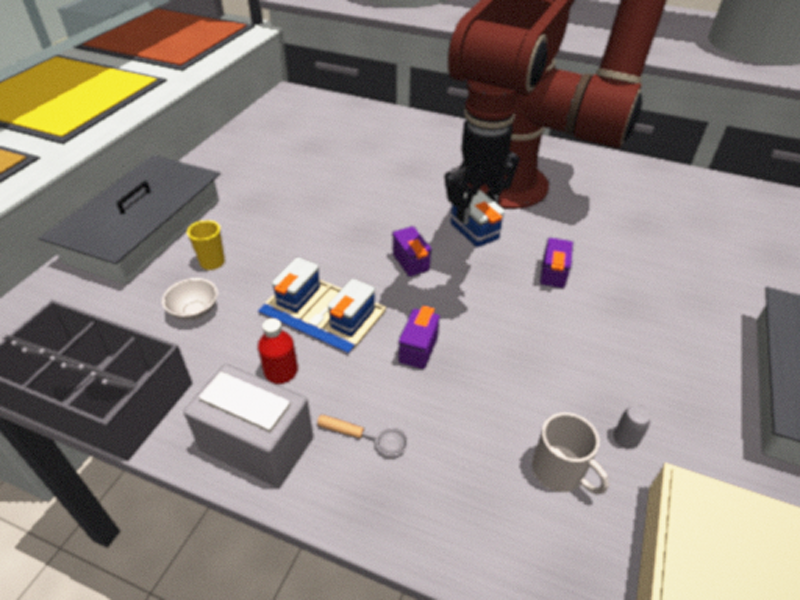

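The full tin is held upright at (478,218), clear of everything. Both light tins are in the tray and nothing else has moved, so I'm handing in.

```bash
python3 -c "
from station import ctrl
print(ctrl.finish_job())"
```

```text
the job is handed in; nothing more can be done
None
```

I lifted all three tins, put the two lighter ones in the tray, and finished holding the heaviest. The job was handed in at about 33 s and reported no verdict.

- **Weights felt:** about 1.2 N and 1.7 N for the two part-used tins, and about 4.0 N for the full one. I set the full tin back where it stood before fetching it last.
- **Light tins:** both were set down with gentle contact and released. In the last pictures they sit flat, one per pocket, tabs to the blue edge and within a few mm of where I aimed.
- **Full tin:** it is held upright and still, gripped at 60 N with a final pull of 3.3–4.1 N. Its centre is about 20.5 cm above the counter, worked out from the tool position.
- **Other things:** the purple look-alikes and the rest of the counter look untouched in the final picture.
- **Disagreement:** my two ways of finding the tray's centre differed by about 10 mm. I took the one that also matched the overlay of the pockets on the picture, and both tins went in cleanly.

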